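Hold a rack sign against its posts for screwing

ROBOT

A 7-joint arm with a two-finger parallel gripper is mounted at the origin on the work surface. World frame = base frame: x ahead of the robot, y to its left, z up, the work surface at z = 0. Lengths are in m, angles in rad, forces in N, time in s.
With the tool pointing down it reaches from about 0.35 to 0.9 m from the base axis. Payload 8.1 kg.
Tool frame: the origin (TCP) lies midway between the tips of the shut fingers; the grasp point (between the pads) lies 19 mm behind it; z points along the fingers, x is the direction in which the jaws open and shut, and the axes are right-handed (so a half turn about z gives the same grasp; the last joint's range is limited). The gripper opens to 92 mm and grips with 3 to 60 N. Pads are 19 mm wide; open, the fingers measure 130 mm over their backs; the gripper's body (75 mm by 190 mm) begins 47 mm behind the grasp point.
Start: joints at [1.04, 0.434, 0.025, 1.573, -0.012, 1.134, -0.075], TCP at [0.259, -0.569, 0.227] pointing down, gripper open.
Joint ranges: [-2.62, 2.62], [-0.44, 2.09], [-1.27, 1.32], [0.08, 2.57], [-1.32, 4.46], [0.12, 2], [-2.74, 2.74]. Speed limits (rad/s): [2.22, 2.22, 3.01, 3.01, 3.14, 3.14, 3.14].

INTERFACE

Orientations are given as a rotation vector (axis times angle).
In Python, from cell import arm gives the robot as it stands.
- The arm moves only by the tool jog_arm, never from a script. Its argument "commands" is a list of rows, each an object with "translation": the shift along the tool's x, y, z in mm, a list of three; "turn": the turn, a rotation vector about the tool's x, y, z in rad, a list of three. A call has 1 to 12 rows; each row is the pose to reach, as a shift and turn from the pose commanded when the call began, along the tool's axes at that moment; what a row does not reach only later rows make up. A row lasts 1/12 s, in which the tool goes at most 41.7 mm and 7.16 degrees, less where a joint would pass 70% of its speed; a pose out of reach is approached as far as the arm can. A call with a gripper value outside its range is refused whole. "claw" is the closure, from -1 (fully open) to 1 (shut), so that 0 is half open, set as the call begins (left out, the last holds). The fingers move at their own pace and stop on an object; "grip_force" is the grip in N (left out, the last holds). Time passes only in rows, so rows that repeat a pose let the fingers close. It gives the time, the measured TCP pose, the force and the opening at its end, in the units of the state.
- arm.observe(): the state, without advancing time (a new reading comes with each control period).
- arm.get_image(name): name is "side" or "top"; returns the picture (400x640x3 uint8, blue, green, red); there is no depth.
- arm.camera_info(name): a dict with "vertical_fov" (degrees; the focal length in pixels is half the picture's height over the tangent of half this angle, whatever the lens; pixels are square), "cx", "cy" (the principal point, pixels), "eye" and "rotation" of the camera in the world. Camera axes: x right, y up, looking along -z (the intrinsics and any distortion apply to the point x, -y, -z); pixel columns grow to the right and rows downward; lengths in m; the calibration is good to about 2 mm. A picture is of the moment at which its call begins. camera_info takes no time and is no camera call.
- arm.sign_off(): hands the job in, once; it reports no verdict.
Trained networks look in the newest picture that a camera, given by its name, has taken for a name from the list of things; names that differ only in an ending like _2 or _b are one class to them, and where a whole thing is asked for, a point or a joint stands for the part that bears it (a point fixed in the world has none). Each returns a list of dicts, best first, with "confidence" (0 to 1); they miss things now and then, are a little off and sometimes report something else, mostly with a low value. They report only what shows in the picture. A call takes as long as a camera call.
- arm.trace(camera, query): "region" (400x640 bool, what is visible of it) and "box" ([left, top, width, height] in pixels, round what is visible of it).
- arm.landmark_of(camera, query): "at" ([column, row] in pixels: a listed point, or the origin of a listed thing).
The state is a dict: "clock": time; "joints": joint angles; "dq": joint speeds; "joint_efforts": joint torques, N m; "position": TCP position; "ee_rot": TCP orientation; "force": force on the tool from outside, world axes, zero at the start; "ft_torque": the same for the moment, N m; "width": opening from 0.0 (shut) to 1.0 (fully open).
Only numpy, scipy, OpenCV 4.12 (cv2) and the standard library are available. Lean on these libraries where they do the work, as an engineer would, in place of code of your own. Each camera call takes 0.05 s, during which the arm holds its last target. There are 200 camera calls.

TASK

Grip the yellow rack sign by its top edge, slide it straight up out of its slot in the sign rack, and, keeping it upright, press it flat against the front of the two orange uprights of the sprung fixture, centred on them with its two drilled holes over theirs. Push the uprights back until the black pointer stands in the green part of the scale (about 10 N), never as far as their end stop, and finish while still gripping and pressing the sign steadily there, off the table, so that a colleague can screw it on. Leave the blue sign, the tin, the calculator and the pen cup where they are.

Things in the scene. Friction and masses are not known exactly. Their poses are not given: they have to be found in the camera images.
- sign_mid (a point): centre of the yellow sign with black arrow: rigid plate 160 mm wide (y), 120 high (z, up), 6 thick (x), about 0.18 kg; either face may meet the fixture. Two drilled holes lie 60 mm left and right of this centre. It starts on edge in one of the rack's two outer slots (blue sign in the other), along the rack's y, its upper 60 mm free above the slot walls.
- rack: grey slotted sign rack, fixed, 130 x 190 mm, 72 high; origin under its centre on the table, z up. Three slots run along its y, at x = -40, 0, +40 mm (middle one empty); each 9 mm wide, 166 long, open on top, floor 12 mm above the table, walls at its two ends (outer 30 mm of the sign) up to 72 mm.
- fixture: sprung fixture, fixed; origin on the table under the relaxed front face, midway between the uprights; x points the way the sign is pressed (roughly away from the robot), z up. Behind the face: base plate (x 5 to 155 mm, 150 wide, top 10 mm up) and dark spring housing (x 95 to 135, 70 wide, 55 high) with the scale on top: white, green, then red at the back.
- uprights_mid (a point): midpoint between the screw holes in the orange uprights' front face, 90 mm above the table; moves with them; axes as fixture. Uprights: 30 wide, 20 thick, 12 to 112 mm above table, middles at y = -60 and +60; the 90 mm gap is clear above 66 mm for a finger. Sign's centre belongs at this height, 3 mm in front; its top edge is then 38 mm above the uprights.
- carriage (a joint): how far the two uprights (one rigid carriage) are pushed back along the fixture's x against their spring, in m: 0 relaxed, end stop 0.035. The spring takes 0.6 N per mm, so 10 N is 0.0167; the black pointer stands in the green from 0.0105 to 0.0245. It springs back when released.
- blue_sign_mid (a point): centre of the blue sign with a white arrow, same size as the yellow one, standing in the other outer slot: leave it
- tin_top (a point): centre of the top of the round blue cookie tin with a white lid, 174 mm across, 81 mm high, standing on the table: leave it
- calculator_mid (a point): centre of the black desk calculator lying on the table, 150 x 100 x 18 mm (long side along its x): leave it
- pen_cup_mid (a point): centre, half-way up, of the grey pen cup, 80 mm across, 100 mm high, with pens that stand to 150 mm: leave it

How it is judged:
By the outcome, as a careful person would: the job done as asked, in the order asked, and still so for the second after the job is handed in, while the arm keeps its last pose, push and grip.
It also fails if it takes over 48 s, if anything falls off the work surface, if the arm or the gripper's body presses on something with over 40 N, if the wrist force passes 120 N, or if a joint passes its speed limit or range.

## Working session

There is one attempt and no reset: what is moved stays moved. The work goes in short steps, Python scripts to look and compute and a tool call to move; the robot and the scene stay as the last step left them, time stands still between calls to the robot, and variables do not carry over. Pictures are saved under pics/ and viewed, about 8 in all and at most 12, crops included, and the job is handed in when it is done.

Besides the shell and the picture viewer there is one more tool, called after "Emit:" by a JSON object that holds its "api" and its "payload", one argument or row to a line. jog_arm: Moves the arm, as the interface text tells. Its arguments: {"type":"object","properties":{"commands":{"type":"array","items":{"type":"object","properties":{"translation":{"type":"array","items":{"type":"number"}},"turn":{"type":"array","items":{"type":"number"}}}}},"claw":{"type":"number"},"grip_force":{"type":"number"}},"required":["commands"]}

```bash
ls; mkdir -p pics; python3 - <<'E'
from cell import arm
import cv2,numpy as np
s=arm.observe(); print({k:np.round(v,3).tolist() for k,v in s.items()})
for n in("side","top"):
    im=arm.get_image(n); cv2.imwrite(f"pics/{n}0.png",im)
    print(n,arm.camera_info(n))
    for q in("sign_mid","rack","fixture","uprights_mid","blue_sign_mid","tin_top","calculator_mid","pen_cup_mid"):
        print(q,[(np.round(d["at"],1).tolist(),round(d["confidence"],2)) for d in arm.landmark_of(n,q)][:3])
E
```

```text
pics
{'clock': 0.0, 'joints': [1.04, 0.435, 0.025, 1.574, -0.012, 1.134, -0.075], 'dq': [0.002, -0.0, 0.0, -0.002, -0.002, 0.002, -0.0], 'joint_efforts': [-0.0, -66.785, 0.985, -31.447, -0.061, 0.043, 0.0], 'position': [0.259, -0.568, 0.226], 'ee_rot': [-2.642, 1.699, 0.002], 'force': [0.394, -0.119, 0.16], 'ft_torque': [-0.029, 0.025, -0.059], 'width': 1.0}
side {'vertical_fov': 44.73845083670198, 'cx': 321.5271661453878, 'cy': 204.3738720750743, 'eye': array([-0.0673874 ,  0.86572597,  0.85410082]), 'rotation': array([ 0.44008498, -1.18008523, -2.23199932])}
sign_mid [([321.6, 265.7], 0.66)]
rack [([304.8, 277.8], 0.9)]
fixture [([399.4, 216.4], 0.69)]
uprights_mid [([400.8, 188.7], 0.85)]
blue_sign_mid [([289.0, 255.9], 0.64)]
tin_top []
calculator_mid []
pen_cup_mid [([417.6, 153.4], 0.93)]
top {'vertical_fov': 50.99657326197291, 'cx': 325.3007030188438, 'cy': 193.47197762833105, 'eye': array([0.56871581, 0.01562379, 1.24313675]), 'rotation': array([ 0.02906695, -0.0634066 , -1.57744719])}
sign_mid [([265.1, 234.6], 0.42)]
rack [([262.5, 219.7], 0.56)]
fixture [([396.3, 237.0], 0.66), ([263.6, 234.7], 0.62)]
uprights_mid [([401.3, 239.4], 0.63)]
blue_sign_mid [([257.7, 209.0], 0.8)]
tin_top [([314.0, 127.9], 0.94)]
calculator_mid [([155.3, 204.1], 0.97), ([401.0, 241.5], 0.19)]
pen_cup_mid [([492.2, 202.6], 0.87)]
```

View pics/side0.png

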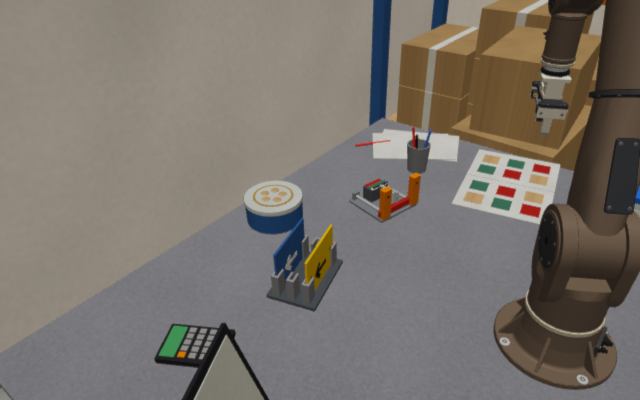

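View pics/top0.png

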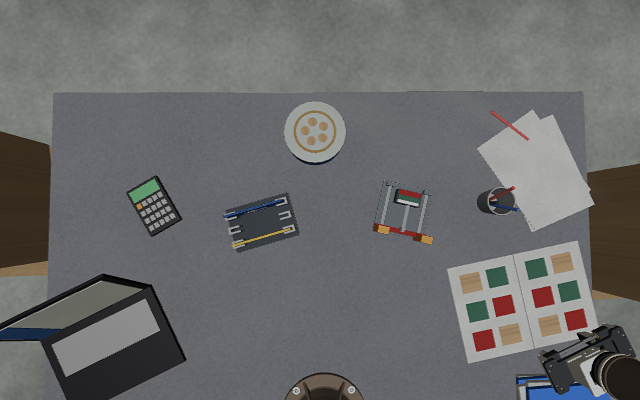

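```bash
cat > h.py <<'E'
import numpy as np,cv2
from scipy.spatial.transform import Rotation as R
from cell import arm
CI={n:arm.camera_info(n) for n in("side","top")}
def proj(n,P):
    c=CI[n]; f=200/np.tan(np.radians(c["vertical_fov"])/2)
    q=(np.atleast_2d(P)-c["eye"])@R.from_rotvec(c["rotation"]).as_matrix()
    return np.c_[c["cx"]+f*q[:,0]/-q[:,2], c["cy"]+f*q[:,1]/q[:,2]]
def back(n,uv,z):
    c=CI[n]; f=200/np.tan(np.radians(c["vertical_fov"])/2)
    d=R.from_rotvec(c["rotation"]).as_matrix()@np.array([(uv[0]-c["cx"])/f,-(uv[1]-c["cy"])/f,-1])
    return c["eye"]+d*(z-c["eye"][2])/d[2]
def tri(uvs):
    A=[];b=[]
    for n,uv in uvs.items():
        e=CI[n]["eye"]; d=back(n,uv,0)-e; d/=np.linalg.norm(d); M=np.eye(3)-np.outer(d,d); A.append(M); b.append(M@e)
    return np.linalg.solve(sum(A),sum(b))
def fr(p,P): # planar frame (x,y,yaw)
    P=np.atleast_2d(P); c,s=np.cos(p[2]),np.sin(p[2])
    return np.c_[p[0]+c*P[:,0]-s*P[:,1],p[1]+s*P[:,0]+c*P[:,1],P[:,2]]
def crop(im,x,y,w,h,k,name):
    cv2.imwrite(name,cv2.resize(im[y:y+h,x:x+w],None,fx=k,fy=k,interpolation=cv2.INTER_CUBIC))
E
python3 - <<'E'
from h import *
print("sign",tri({"side":(321.6,265.7),"top":(265.1,234.6)}),"up",tri({"side":(400.8,188.7),"top":(401.3,239.4)}))
print("blue",tri({"side":(289,255.9),"top":(257.7,209)}),"rack",back("top",(262.5,219.7),0),back("side",(304.8,277.8),0))
a=cv2.imread("pics/top0.png");b=cv2.imread("pics/side0.png")
A=cv2.resize(a[180:260,215:315],None,fx=4,fy=4,interpolation=cv2.INTER_CUBIC)
B=cv2.resize(a[170:250,360:460],None,fx=4,fy=4,interpolation=cv2.INTER_CUBIC)
C=cv2.resize(b[220:290,260:360],None,fx=4,fy=4,interpolation=cv2.INTER_CUBIC)
D=cv2.resize(b[160:230,340:440],None,fx=4,fy=4,interpolation=cv2.INTER_CUBIC)
cv2.imwrite("pics/z.png",np.vstack([np.hstack([A,B]),np.hstack([C,D])])[:600])
for n,im in(("top",a),("side",b)):
    H=cv2.cvtColor(im,cv2.COLOR_BGR2HSV)
    for c,(l,h) in dict(yel=((22,150,90),(32,255,255)),ora=((8,180,120),(20,255,255))).items():
        m=cv2.inRange(H,l,h); k,_,st,ce=cv2.connectedComponentsWithStats(m)
        for i in range(1,k):
            if st[i,4]>25: print(n,c,st[i],ce[i].round(1),[np.round(x,1) for x in cv2.minAreaRect(np.argwhere((m>0)&(_==i))[:,::-1].astype(np.float32))])
E
```

```text
sign [0.52141569 0.15800967 0.05431542] up [ 0.51191231 -0.21439862  0.09674239]
blue [0.59876107 0.18203542 0.06283603] rack [0.56554417 0.17407725 0.        ] [0.56411706 0.17121126 0.        ]
top yel [232 228  59  19 107] [260.4 236.9] [array([260.8, 236.7]), array([ 1.9, 60.4]), np.float64(73.6)]
side yel [304 225  28  64 825] [318.9 257.4] [array([322.4, 256.1]), array([23.6, 61.3]), np.float64(33.7)]
side ora [408 173  12  32 277] [413.4 188.2] [array([413.4, 188.5]), array([10. , 31.5]), np.float64(5.2)]
side ora [379 187  13  33 308] [384.7 202.4] [array([384.9, 203. ]), array([11.2, 32.2]), np.float64(2.7)]
side ora [177 351   9   7  44] [181.1 353.9] [array([181. , 353.8]), array([7.5, 5.9]), np.float64(11.3)]
```

View pics/z.png

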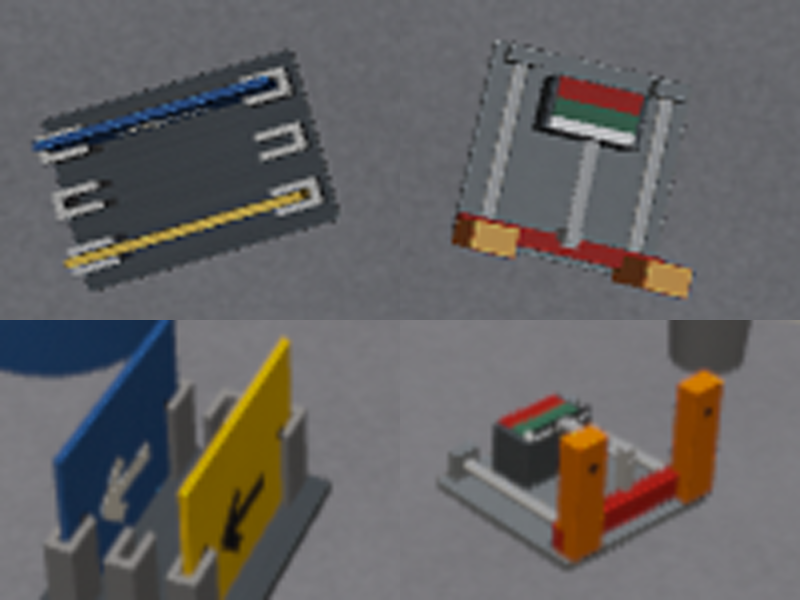

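```bash
python3 - <<'E'
from h import *
# (pixel offset 0.5 for pixel-centre/corner conventions is ~1 mm)
o=np.array([-.375,-.375])
def pt(n,x,y,ox,oy,z): return back(n,(x/4+ox-.375,y/4+oy-.375),z)
a=pt("top",66,264,215,180,.132); b=pt("top",310,194,215,180,.132)
c=(a+b)/2; d=a-b; print("sign top",a,b,c,np.linalg.norm(d),"yaw",np.arctan2(-d[0],d[1]))
# side view top edge corners: near-left (184,490-320) ; far right (287,338-320)
a2=pt("side",184,170,260,220,.132); b2=pt("side",287,19,260,220,.132)
print("side",a2,b2,(a2+b2)/2,np.linalg.norm(a2-b2))
u=pt("top",495-400,238,360,170,.112); v=pt("top",668-400,279,360,170,.112)
d=u-v; yaw=np.arctan2(-d[0],d[1]); print("upr",u,v,(u+v)/2,np.linalg.norm(d),"yaw",yaw)
m=(u+v)/2; print("face mid",m-0.010*np.array([np.cos(yaw),np.sin(yaw),0]))
u2=pt("side",583-400,438-320,340,160,.112); v2=pt("side",702-400,380-320,340,160,.112)
d=u2-v2; print("side",u2,v2,(u2+v2)/2,np.linalg.norm(d),np.arctan2(-d[0],d[1]))
T=arm.landmark_of("top","tin_top")[0]["at"]; print("tin",back("top",T,.081))
s=arm.observe(); print(R.from_rotvec(s["ee_rot"]).as_matrix().round(3))
E
```

```text
sign top [0.49866109 0.23923519 0.132     ] [0.543084   0.07932925 0.132     ] [0.52087254 0.15928222 0.132     ] 0.16596175920044717 yaw 0.27097350742756393
side [0.49867125 0.23743783 0.132     ] [0.54005149 0.08739201 0.132     ] [0.51936137 0.16241492 0.132     ] 0.15564726000544463
upr [ 0.53787878 -0.1652739   0.112     ] [ 0.5093172  -0.28195494  0.112     ] [ 0.52359799 -0.22361442  0.112     ] 0.12012589407643 yaw -0.24006288457433259
face mid [ 0.51388476 -0.22123678  0.112     ]
side [ 0.53678333 -0.16204296  0.112     ] [ 0.5091089 -0.2840058  0.112    ] [ 0.52294611 -0.22302438  0.112     ] 0.12506322614945764 -0.2231304601244224
tin [0.8212521  0.02017746 0.081     ]
[[ 0.415 -0.91  -0.   ]
 [-0.91  -0.415  0.   ]
 [-0.     0.    -1.   ]]
```

```bash
cat >> h.py <<'E'
def go(p,yaw,s=None):
    "shift (mm) and turn in tool axes to TCP p, tool x at world angle yaw, z down"
    s=s or arm.observe(); M=R.from_rotvec(s["ee_rot"]).as_matrix()
    T=np.array([[np.cos(yaw),np.sin(yaw),0],[np.sin(yaw),-np.cos(yaw),0],[0,0,-1]])
    print("shift",(1000*M.T@(np.array(p)-s["position"])).round(1),"turn",R.from_matrix(M.T@T).as_rotvec().round(4),"clock",s["clock"],"F",np.round(s["force"],2))
E
python3 -c "
from h import *
go((.520,.160,.215),.265)"
```

```text
shift [-554.9 -539.5   11.7] turn [-0.     0.    -1.408] clock 0.95 F [0.54 0.28 0.25]
```

Emit:
{"api": "jog_arm", "payload": {
  "commands": [
    {"translation": [-10, -10, 0], "turn": [0, 0, -0.03]},
    {"translation": [-28, -27, 1], "turn": [0, 0, -0.08]},
    {"translation": [-50, -49, 2], "turn": [0, 0, -0.15]},
    {"translation": [-75, -73, 2], "turn": [0, 0, -0.22]},
    {"translation": [-102, -99, 3], "turn": [0, 0, -0.29]},
    {"translation": [-129, -125, 3], "turn": [0, 0, -0.36]},
    {"translation": [-156, -152, 4], "turn": [0, 0, -0.43]},
    {"translation": [-183, -178, 5], "turn": [0, 0, -0.5]},
    {"translation": [-210, -204, 5], "turn": [0, 0, -0.57]},
    {"translation": [-237, -230, 6], "turn": [0, 0, -0.64]},
    {"translation": [-264, -257, 6], "turn": [0, 0, -0.71]},
    {"translation": [-291, -283, 7], "turn": [0, 0, -0.78]}
  ],
  "claw": 0,
  "grip_force": 40
}}

```text
clock: 1.95
position: [0.3966, -0.1848, 0.2202]
ee_rot: [3.09, -0.562, 0.002]
force: [1.1, -0.1, 0.4]
width: 0.501
```

```bash
python3 -c "
from h import *
go((.520,.160,.215),.265)"
```

```text
shift [  -5.8 -366.2    5.1] turn [ 0.0007 -0.0011 -0.6247] clock 1.95 F [ 1.08 -0.05  0.44]
```

Emit:
{"api": "jog_arm", "payload": {
  "commands": [
    {"translation": [-1, -38, 0], "turn": [0, 0, -0.07]},
    {"translation": [-1, -76, 1], "turn": [0, 0, -0.14]},
    {"translation": [-2, -114, 1], "turn": [0, 0, -0.21]},
    {"translation": [-3, -152, 2], "turn": [0, 0, -0.28]},
    {"translation": [-4, -190, 2], "turn": [0, 0, -0.35]},
    {"translation": [-4, -228, 3], "turn": [0, 0, -0.41]},
    {"translation": [-5, -264, 3], "turn": [0, 0, -0.47]},
    {"translation": [-6, -296, 4], "turn": [0, 0, -0.52]},
    {"translation": [-6, -324, 4], "turn": [0, 0, -0.56]},
    {"translation": [-6, -346, 5], "turn": [0, 0, -0.6]},
    {"translation": [-6, -362, 5], "turn": [0, 0, -0.62]},
    {"translation": [-6, -367, 5], "turn": [0, 0, -0.627]}
  ]
}}

```text
clock: 2.95
position: [0.5211, 0.1617, 0.2147]
ee_rot: [-3.112, -0.419, -0.001]
force: [0.0, 0.4, 0.1]
width: 0.498
```

```bash
python3 - <<'E'
from h import *
go((.520,.160,.215),.265)
a=arm.get_image("top");b=arm.get_image("side");s=arm.observe()
# project jaw centreline down to sign top level, and nominal sign top edge
for n,im,(x,y) in(("top",a,(210,165)),("side",b,(250,195))):
    k=4; z=cv2.resize(im[y:y+100,x:x+100],None,fx=k,fy=k,interpolation=cv2.INTER_CUBIC)
    P=fr((.520,.160,.265),[[0,-.08,.132],[0,.08,.132]])
    for q in proj(n,P): cv2.circle(z,tuple(int(v) for v in (q-[x,y]+.5)*k),3,(0,255,0),1)
    a=z if n=="top" else a; b=z if n=="side" else b
cv2.imwrite("pics/z2.png",np.hstack([a,b]))
E
```

```text
shift [-1.6  1.4 -0.3] turn [-0.0016 -0.0007  0.0029] clock 2.95 F [0.   0.42 0.09]
```

View pics/z2.png

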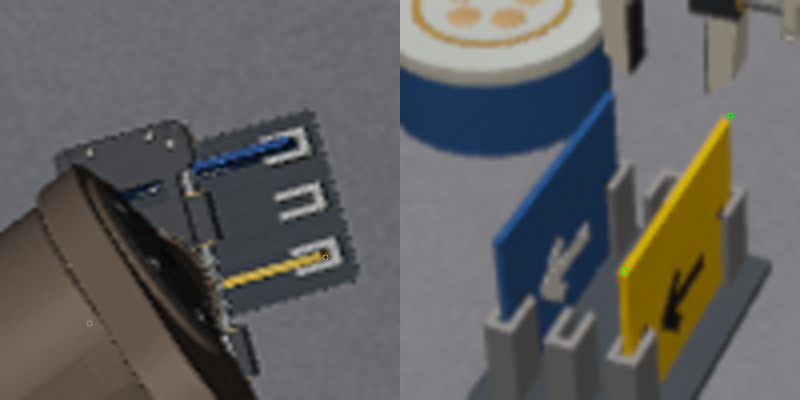

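Emit:
{"api": "jog_arm", "payload": {
  "commands": [
    {"translation": [-1, 1, 10], "turn": [0, 0, 0.003]},
    {"translation": [-1.5, 1.5, 25], "turn": [0, 0, 0.003]},
    {"translation": [-1.5, 1.5, 42], "turn": [0, 0, 0.003]},
    {"translation": [-1.5, 1.5, 58], "turn": [0, 0, 0.003]},
    {"translation": [-1.5, 1.5, 74], "turn": [0, 0, 0.003]},
    {"translation": [-1.5, 1.5, 90], "turn": [0, 0, 0.003]},
    {"translation": [-1.5, 1.5, 104], "turn": [0, 0, 0.003]},
    {"translation": [-1.5, 1.5, 116], "turn": [0, 0, 0.003]},
    {"translation": [-1.5, 1.5, 126], "turn": [0, 0, 0.003]},
    {"translation": [-1.5, 1.5, 133], "turn": [0, 0, 0.003]},
    {"translation": [-1.5, 1.5, 136], "turn": [0, 0, 0.003]},
    {"translation": [-1.5, 1.5, 136], "turn": [0, 0, 0.003]}
  ]
}}

```text
clock: 4.05
position: [0.5195, 0.1565, 0.0782]
ee_rot: [3.115, 0.408, -0.001]
force: [-0.0, -0.0, 0.1]
width: 0.498
```

```bash
python3 - <<'E'
from h import *
go((.520,.160,.079),.265)
a=arm.get_image("top");b=arm.get_image("side")
k=4;cv2.imwrite("pics/z3.png",np.hstack([cv2.resize(i[y:y+100,x:x+100],None,fx=k,fy=k,interpolation=cv2.INTER_CUBIC) for i,x,y in((a,210,165),(b,250,195))]))
E
```

```text
shift [ 1.4 -3.3 -0.8] turn [ 0.0002  0.0008 -0.0044] clock 4.05 F [-0.02 -0.01  0.14]
```

View pics/z3.png

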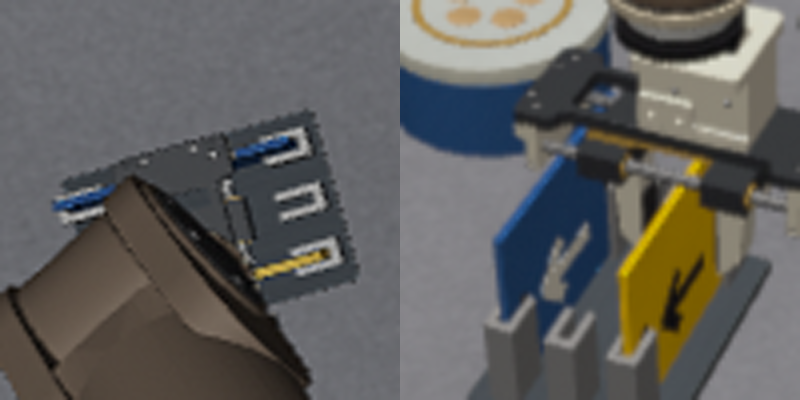

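Emit:
{"api": "jog_arm", "payload": {
  "commands": [
    {"translation": [0.7, -2, -1], "turn": [0, 0, -0.004]},
    {"translation": [0.7, -3, -1], "turn": [0, 0, -0.004]},
    {"translation": [0.7, -3, -1], "turn": [0, 0, -0.004]}
  ]
}}

```text
clock: 4.4
position: [0.5199, 0.1605, 0.0803]
ee_rot: [-3.114, -0.416, -0.002]
force: [0.4, -0.5, -0.3]
width: 0.499
```

Emit:
{"api": "jog_arm", "payload": {
  "commands": [
    {"translation": [0, 0, 0]},
    {"translation": [0, 0, 0]},
    {"translation": [0, 0, 0]},
    {"translation": [0, 0, 0]},
    {"translation": [0, 0, 0]},
    {"translation": [0, 0, 0]},
    {"translation": [0, 0, 0]},
    {"translation": [0, 0, 0]}
  ],
  "claw": 1,
  "grip_force": 40
}}

```text
schema error: expected keys translation, turn
```

```bash
python3 -c "
from h import *
go((.520,.160,.079),.265)"
```

```text
shift [-0.1  0.5  1.3] turn [-0.0003 -0.0011  0.0004] clock 4.4 F [ 0.37 -0.48 -0.33]
```

Emit:
{"api": "jog_arm", "payload": {
  "commands": [
    {"translation": [0, 0, 1], "turn": [0, 0, 0]},
    {"translation": [0, 0, 1], "turn": [0, 0, 0]},
    {"translation": [0, 0, 1], "turn": [0, 0, 0]},
    {"translation": [0, 0, 1], "turn": [0, 0, 0]},
    {"translation": [0, 0, 1], "turn": [0, 0, 0]},
    {"translation": [0, 0, 1], "turn": [0, 0, 0]},
    {"translation": [0, 0, 1], "turn": [0, 0, 0]},
    {"translation": [0, 0, 1], "turn": [0, 0, 0]}
  ],
  "claw": 1,
  "grip_force": 40
}}

```text
clock: 5.07
position: [0.5201, 0.16, 0.0788]
ee_rot: [-3.114, -0.415, -0.001]
force: [2.3, 1.4, -2.8]
width: 0.066
```

```bash
python3 -c "
from h import *
go((.520,.160,.079),.265);print(arm.observe()['width']*92,arm.observe()['ft_torque'])"
```

```text
shift [-0.2  0.  -0.2] turn [-0.0001 -0.0009  0.0001] clock 5.0667 F [ 2.31  1.41 -2.83]
6.047393622438657 [ 0.10778048 -0.66859565  0.13714244]
```

Emit:
{"api": "jog_arm", "payload": {
  "commands": [
    {"translation": [0.5, 0, -2], "turn": [0, 0, 0]},
    {"translation": [0.7, 0, -7], "turn": [0, 0, 0]},
    {"translation": [0.7, 0, -15], "turn": [0, 0, 0]},
    {"translation": [0.7, 0, -25], "turn": [0, 0, 0]},
    {"translation": [0.7, 0, -35], "turn": [0, 0, 0]},
    {"translation": [0.7, 0, -45], "turn": [0, 0, 0]},
    {"translation": [0.7, 0, -55], "turn": [0, 0, 0]},
    {"translation": [0.7, 0, -65], "turn": [0, 0, 0]},
    {"translation": [0.7, 0, -75], "turn": [0, 0, 0]},
    {"translation": [0.7, 0, -83], "turn": [0, 0, 0]},
    {"translation": [0.7, 0, -88], "turn": [0, 0, 0]},
    {"translation": [0.7, 0, -90], "turn": [0, 0, 0]}
  ]
}}

```text
clock: 6.07
position: [0.5206, 0.1602, 0.1697]
ee_rot: [-3.114, -0.415, -0.002]
force: [0.0, -0.7, -0.7]
width: 0.057
```

```bash
python3 - <<'E'
from h import *
y=-.235; o=np.array([.5135,-.2215,0])-.075*np.array([np.cos(y),np.sin(y),0])
print(o,arm.observe()['width']*92); go(o+[0,0,.165],y)
b=arm.get_image("side"); crop(b,250,165,150,120,4,"pics/z4.png")
for n in("side","top"): print([(d["at"],d["confidence"]) for d in arm.landmark_of(n,"sign_mid")][:2], proj(n,[.5205,.160,.162]))
E
```

```text
[ 0.44056142 -0.20403678  0.        ] 5.2114393782960065
shift [-172.6  330.6    4.6] turn [-2.000e-04 -1.000e-03  4.999e-01] clock 6.0667 F [ 0.03 -0.67 -0.71]
[([319.6, 232.2], 0.67)] [[319.09211712 231.60645389]]
[] [[259.90720631 237.5197994 ]]
```

View pics/z4.png

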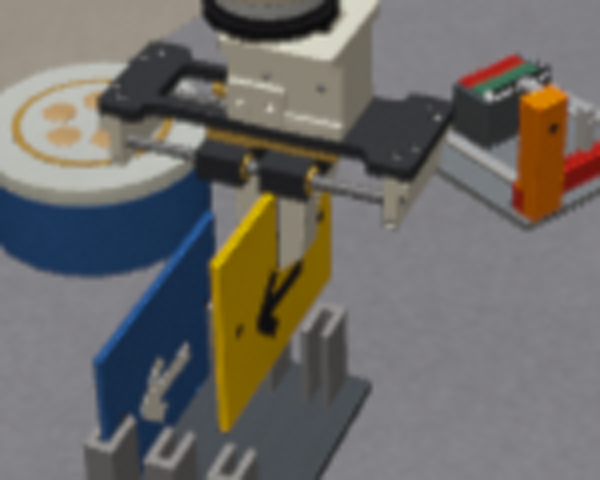

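Emit:
{"api": "jog_arm", "payload": {
  "commands": [
    {"translation": [-4, 8, 0], "turn": [0, 0, 0.01]},
    {"translation": [-12, 24, 0], "turn": [0, 0, 0.03]},
    {"translation": [-25, 48, 1], "turn": [0, 0, 0.07]},
    {"translation": [-42, 80, 1], "turn": [0, 0, 0.12]},
    {"translation": [-59, 112, 2], "turn": [0, 0, 0.17]},
    {"translation": [-76, 145, 2], "turn": [0, 0, 0.22]},
    {"translation": [-93, 178, 3], "turn": [0, 0, 0.27]},
    {"translation": [-110, 210, 3], "turn": [0, 0, 0.32]},
    {"translation": [-127, 243, 4], "turn": [0, 0, 0.37]},
    {"translation": [-142, 272, 4], "turn": [0, 0, 0.41]},
    {"translation": [-154, 296, 4], "turn": [0, 0, 0.45]},
    {"translation": [-163, 313, 4], "turn": [0, 0, 0.475]}
  ]
}}

```text
clock: 7.22
position: [0.443, -0.1882, 0.1642]
ee_rot: [3.122, -0.339, -0.002]
force: [0.9, -0.5, -2.0]
width: 0.063
```

Emit:
{"api": "jog_arm", "payload": {
  "commands": [
    {"translation": [0, 10, 0], "turn": [0, 0, 0.015]},
    {"translation": [0, 16, 0], "turn": [0, 0, 0.023]},
    {"translation": [0, 19, 0], "turn": [0, 0, 0.025]},
    {"translation": [0, 19, 0], "turn": [0, 0, 0.025]},
    {"translation": [0, 19, 0], "turn": [0, 0, 0.025]}
  ]
}}

```text
clock: 7.63
position: [0.4413, -0.202, 0.1647]
ee_rot: [-3.12, 0.365, -0.0]
force: [1.2, 1.2, -1.4]
width: 0.069
```

```bash
python3 - <<'E'
from h import *
y=-.235; o=np.array([.5135,-.2215,0])-.075*np.array([np.cos(y),np.sin(y),0])
go(o+[0,0,.097],y)
print(arm.observe()['width']*92)
E
```

```text
shift [-0.3  2.2 67.7] turn [-0.0005  0.0001  0.002 ] clock 7.6333 F [ 1.17  1.16 -1.4 ]
6.3102918425583185
```

Emit:
{"api": "jog_arm", "payload": {
  "commands": [
    {"translation": [0, 1, 6], "turn": [0, 0, 0]},
    {"translation": [0, 2, 18], "turn": [0, 0, 0.002]},
    {"translation": [0, 2, 32], "turn": [0, 0, 0.002]},
    {"translation": [0, 2, 46], "turn": [0, 0, 0.002]},
    {"translation": [0, 2, 58], "turn": [0, 0, 0.002]},
    {"translation": [0, 2, 65], "turn": [0, 0, 0.002]},
    {"translation": [0, 2, 67.5], "turn": [0, 0, 0.002]},
    {"translation": [0, 2, 67.5], "turn": [0, 0, 0.002]},
    {"translation": [0, 2, 67.5], "turn": [0, 0, 0.002]}
  ]
}}

```text
clock: 8.38
position: [0.4409, -0.205, 0.0976]
ee_rot: [3.12, -0.371, 0.001]
force: [0.1, 0.3, -1.4]
width: 0.063
```

```bash
python3 - <<'E'
from h import *
y=-.235; c=np.array([.5135,-.2215,0]); o=c-.075*np.array([np.cos(y),np.sin(y),0])
go(o+[0,0,.097],y); s=arm.observe(); print(s["position"])
z=[]
for n,x,yy in(("top",350,165),("side",350,140)):
    im=arm.get_image(n); k=4; q=cv2.resize(im[yy:yy+120,x:x+100],None,fx=k,fy=k,interpolation=cv2.INTER_CUBIC)
    S=fr((*s["position"][:2],y),[[-.003,a,.090+b] for a in(-.08,.08) for b in(-.06,.06)]+[[.003,-.08,.15],[.003,.08,.15],[-.003,-.06,.09],[-.003,.06,.09]])
    U=fr((*c[:2],y),[[d,a+e,.112] for a in(-.06,.06) for e in(-.015,.015) for d in(0,.02)]+[[0,-.06,.09],[0,.06,.09]])
    for P,col in((S,(255,255,0)),(U,(0,255,0))):
        for v in proj(n,P): cv2.circle(q,tuple(int(t) for t in (v-[x,yy]+.5)*k),3,col,1)
    z.append(q)
cv2.imwrite("pics/z5.png",np.hstack(z))
E
```

```text
shift [-0.6 -0.8  0.6] turn [-0.     -0.0005 -0.0015] clock 8.3833 F [ 0.14  0.32 -1.41]
[ 0.44094213 -0.20495049  0.09755216]
```

View pics/z5.png

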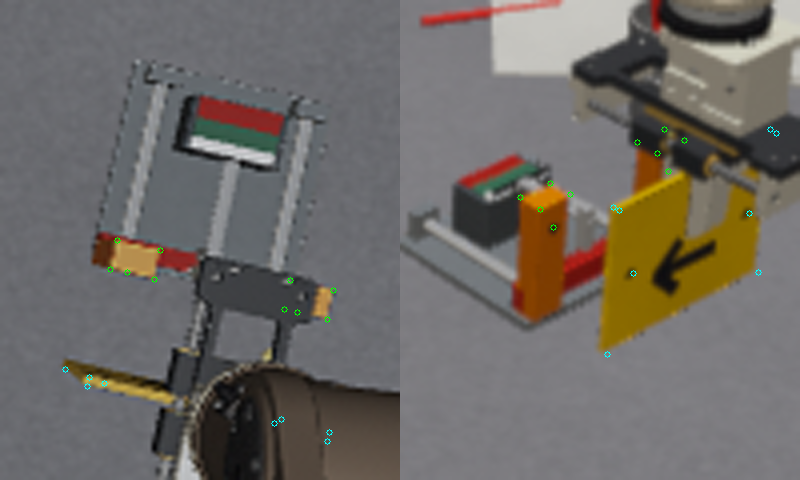

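```bash
cat > m.py <<'E'
from h import *
def sign_edges(im,n="side",off=-.003,save=None):
    s=arm.observe(); M=R.from_rotvec(s["ee_rot"]).as_matrix(); p=s["position"]
    H=cv2.cvtColor(im,cv2.COLOR_BGR2HSV); m=cv2.inRange(H,(22,140,70),(32,255,255))
    k,l,st,_=cv2.connectedComponentsWithStats(m); i=1+np.argmax(st[1:,4]); m=l==i
    e=CI[n]["eye"]
    def onplane(u,v):
        d=back(n,(u,v),0)-e; nn=M[:,0]; t=nn@(p+off*nn-e)/(nn@d); q=e+t*d-p
        return q@-M[:,1],q[2]   # y (world-left), z rel. TCP
    x0,y0,w,h=st[i,:4]; print("box",st[i],"yaw",np.arctan2(M[1,0],M[0,0]))
    bot=np.array([onplane(c,np.flatnonzero(m[:,c]).max()+.5) for c in range(x0+3,x0+w-2)])
    top=np.array([onplane(c,np.flatnonzero(m[:,c]).min()-.5) for c in range(x0+4,x0+14)])
    lef=np.array([onplane(np.flatnonzero(m[r]).min()-.5,r) for r in range(y0+h//2-5,y0+h-6)])
    for nm,a,ax in(("bottom",bot,0),("top",top,0),("left",lef,1)):
        f=np.polyfit(a[:,ax],a[:,1-ax],1); r=a[:,1-ax]-np.polyval(f,a[:,ax]); print(nm,"slope %.3f"%f[0],"at0 mm %.1f"%(1000*f[1]),"mean %.1f"%(1000*a[:,1-ax].mean()),"rms %.2f"%(1000*r.std()),"range",(1000*a[[0,-1],ax]).round(0))
E
python3 - <<'E'
from m import *
sign_edges(arm.get_image("side"))
for n in("side","top"):
    arm.get_image(n)
    for q in("sign_mid","uprights_mid"): print(n,q,[(np.round(d["at"],1).tolist(),round(d["confidence"],2)) for d in arm.landmark_of(n,q)][:2])
y=-.235; print(proj("side",fr((*arm.observe()["position"][:2],y),[-.003,0,.0905])),proj("side",fr((.5135,-.2215,y),[0,0,.09])))
E
```

```text
box [400 182  39  45 931] yaw -0.23693048694602306
bottom slope -0.007 at0 mm -62.8 mean -62.8 rms 1.46 range [ 74. -65.]
top slope -0.023 at0 mm 60.6 mean 59.1 rms 0.82 range [82. 48.]
left slope 0.011 at0 mm 88.3 mean 88.3 rms 1.23 range [ 34. -35.]
side sign_mid [([420.1, 203.1], 0.64)]
side uprights_mid [([401.9, 188.6], 0.9)]
top sign_mid [([398.0, 263.8], 0.46), ([491.4, 202.6], 0.2)]
top uprights_mid [([404.6, 238.2], 0.87)]
[[422.8152656  200.13331812]] [[402.5987404  189.31818423]]
```

Emit:
{"api": "jog_arm", "payload": {
  "commands": [
    {"translation": [3, -1, 0], "turn": [0, 0, 0]},
    {"translation": [9, -1, 0], "turn": [0, 0, 0]},
    {"translation": [17, -1, 0.5], "turn": [0, 0, 0]},
    {"translation": [26, -1, 0.5], "turn": [0, 0, 0]},
    {"translation": [35, -1, 0.5], "turn": [0, 0, 0]},
    {"translation": [43, -1, 0.5], "turn": [0, 0, 0]},
    {"translation": [50, -1, 0.5], "turn": [0, 0, 0]},
    {"translation": [54, -1, 0.5], "turn": [0, 0, 0]},
    {"translation": [56, -1, 0.5], "turn": [0, 0, 0]},
    {"translation": [56, -1, 0.5], "turn": [0, 0, 0]},
    {"translation": [56, -1, 0.5], "turn": [0, 0, 0]}
  ]
}}

```text
clock: 9.75
position: [0.4949, -0.2173, 0.0966]
ee_rot: [-3.12, 0.372, 0.001]
force: [0.3, -0.1, -1.2]
width: 0.066
```

```bash
python3 - <<'E'
from m import *
y=-.235; c=np.array([.5135,-.2215,0])
go(c+[0,0,.097],y); b=arm.get_image("side"); sign_edges(b)
z=[cv2.resize(i[yy:yy+60,x:x+40+10],None,fx=8,fy=8,interpolation=cv2.INTER_CUBIC) for i,x,yy in((b,370,165),(arm.get_image("top"),360,205))]
cv2.imwrite("pics/z6.png",np.hstack(z))
E
```

```text
shift [19.1 -0.3 -0.4] turn [ 0.0001  0.0005 -0.0021] clock 9.75 F [ 0.28 -0.11 -1.22]
box [386 175  40  44 933] yaw -0.23710246894254622
bottom slope -0.001 at0 mm -63.0 mean -63.0 rms 1.46 range [ 74. -70.]
top slope -0.052 at0 mm 61.7 mean 58.5 rms 1.14 range [79. 44.]
left slope -0.003 at0 mm 88.7 mean 88.7 rms 1.24 range [ 30. -36.]
```

View pics/z6.png

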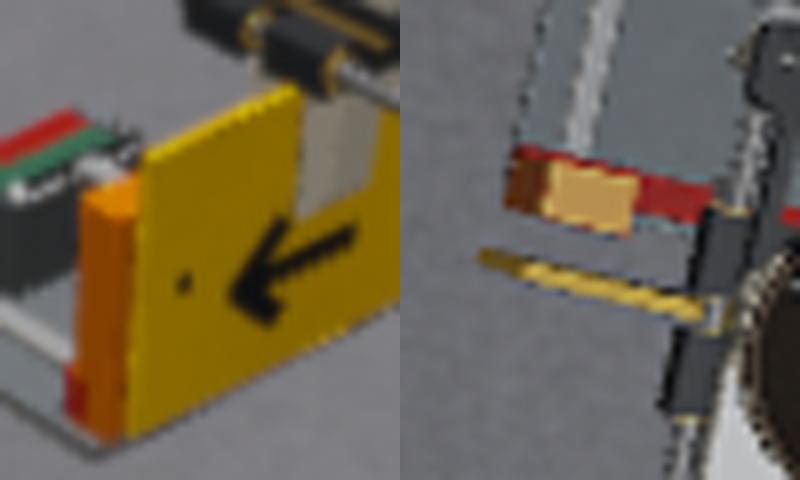

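```bash
python3 - <<'E'
from m import *
y=-.235; p=arm.observe()["position"]; c=np.cos(y);s_=np.sin(y)
def inf(P,o): d=P-np.array([*o[:2],0]); return (1000*np.array([c*d[0]+s_*d[1],-s_*d[0]+c*d[1],d[2]])).round(1)
o=(.5135,-.2215)
a=back("top",(375-.44,238.1-.44),.151); b=back("top",(378.5-.44,232.75-.44),.112)
print("sign TL corner: rel TCP",inf(a,p),"fixt",inf(a,o)," upright corner (0,75):",inf(b,o))
# hole in side view vs (y=60,z=90)
h=(184/8+370-.44,283/8+165-.44); e=CI["side"]["eye"]; d=back("side",h,0)-e
for X in(-.003,0,.001,.003):
    n=np.array([c,s_,0]); t=n@(p+X*n-e)/(n@d); print(X,"hole fixt",inf(e+t*d,o),"rel TCP",inf(e+t*d,p))
E
```

```text
sign TL corner: rel TCP [  2.6  84.6 151. ] fixt [-16.6  84.3 151. ]  upright corner (0,75): [ -1.   72.5 112. ]
-0.003 hole fixt [-22.2  63.7  90.7] rel TCP [-3.  64.  90.7]
0 hole fixt [-19.2  60.4  87.8] rel TCP [-0.  60.7 87.8]
0.001 hole fixt [-18.2  59.3  86.9] rel TCP [ 1.  59.7 86.9]
0.003 hole fixt [-16.2  57.2  85. ] rel TCP [ 3.  57.5 85. ]
```

Emit:
{"api": "jog_arm", "payload": {
  "commands": [
    {"translation": [3, 2, 0], "turn": [0, 0, 0]},
    {"translation": [6, 2, 0], "turn": [0, 0, 0]},
    {"translation": [9, 2, 0], "turn": [0, 0, -0.001]},
    {"translation": [12, 2, 0], "turn": [0, 0, -0.002]},
    {"translation": [15, 2, 0], "turn": [0, 0, -0.002]},
    {"translation": [18, 2, 0], "turn": [0, 0, -0.002]},
    {"translation": [20, 2, 0], "turn": [0, 0, -0.002]},
    {"translation": [20, 2, 0], "turn": [0, 0, -0.002]},
    {"translation": [20, 2, 0], "turn": [0, 0, -0.002]}
  ]
}}

```text
clock: 10.6
position: [0.5138, -0.2239, 0.0966]
ee_rot: [-3.12, 0.368, 0.001]
force: [-3.3, 1.2, -1.0]
width: 0.061
```

```bash
python3 - <<'E'
from m import *
y=-.235; c=np.array([.5135,-.2215,0])
go(c+[0,0,.097],y); print(arm.observe()["ft_torque"]); sign_edges(arm.get_image("side"))
E
```

```text
shift [-0.9 -2.3 -0.4] turn [ 0.      0.0009 -0.0001] clock 10.6 F [-3.33  1.17 -0.96]
[ 0.15657238  0.45044596 -0.05470623]
box [382 172  39  45 917] yaw -0.23505432130002143
bottom slope -0.002 at0 mm -63.1 mean -63.1 rms 1.54 range [ 72. -69.]
top slope -0.020 at0 mm 59.8 mean 58.6 rms 1.06 range [77. 42.]
left slope -0.015 at0 mm 88.0 mean 88.1 rms 1.01 range [ 30. -41.]
```

Emit:
{"api": "jog_arm", "payload": {
  "commands": [
    {"translation": [2, 0, 0], "turn": [0, 0, 0]},
    {"translation": [4, 0, 0], "turn": [0, 0, 0]},
    {"translation": [6, 0, 0], "turn": [0, 0, 0]},
    {"translation": [8, 0, 0], "turn": [0, 0, 0]},
    {"translation": [10, 0, 0], "turn": [0, 0, 0]},
    {"translation": [10, 0, 0], "turn": [0, 0, 0]},
    {"translation": [10, 0, 0], "turn": [0, 0, 0]},
    {"translation": [10, 0, 0], "turn": [0, 0, 0]}
  ]
}}

```text
clock: 11.32
position: [0.5226, -0.226, 0.0965]
ee_rot: [-3.12, 0.369, 0.004]
force: [-7.8, 2.6, 3.0]
width: 0.059
```

```bash
python3 - <<'E'
from m import *
y=-.235; c=np.array([.5135,-.2215,0])
go(c+[0,0,.097],y); print(arm.observe()["ft_torque"]); b=arm.get_image("side");sign_edges(b)
a=arm.get_image("top"); np.save("a.npy",a);np.save("b.npy",b)
z=[cv2.resize(i[yy:yy+74,x:x+50],None,fx=8,fy=8,interpolation=cv2.INTER_CUBIC) for i,x,yy in((b,362,150),(a,362,175))]
cv2.imwrite("pics/z7.png",np.hstack(z))
E
```

```text
shift [-9.9 -2.3 -0.5] turn [ 0.0001  0.0028 -0.0002] clock 11.3167 F [-7.79  2.6   3.02]
[ 0.42479507  1.61761442 -0.01652118]
box [379 171  40  44 924] yaw -0.235170357323198
bottom slope -0.008 at0 mm -63.7 mean -63.8 rms 1.19 range [ 76. -69.]
top slope 0.044 at0 mm 55.7 mean 58.4 rms 1.00 range [80. 44.]
left slope -0.008 at0 mm 88.2 mean 88.2 rms 1.13 range [ 29. -39.]
```

View pics/z7.png

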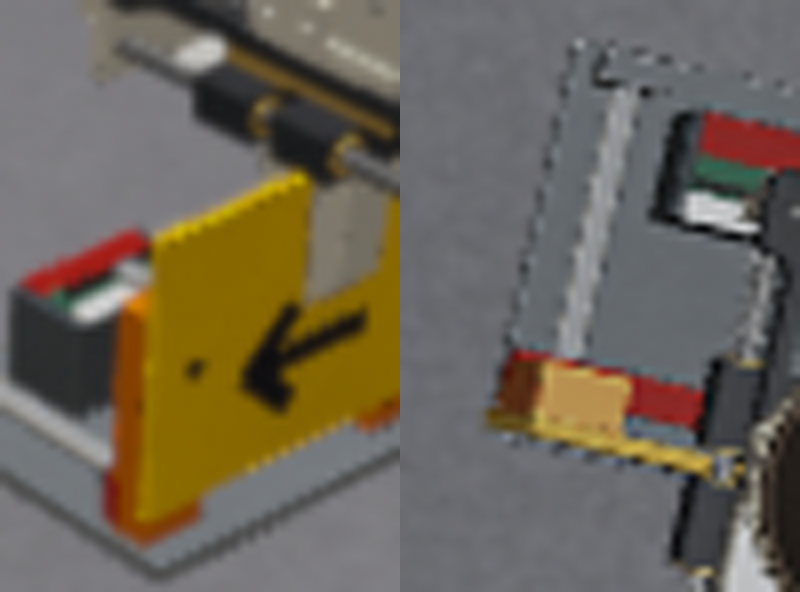

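```bash
python3 - <<'E'
from m import *
y=-.235; c=np.cos(y);s_=np.sin(y); n=np.array([c,s_,0]);o=np.array([.5135,-.2215,0]); e=CI["side"]["eye"]
def f(px,py,X):
    u=(px/8+362-.44,py/8+150-.44); d=back("side",u,0)-e; t=n@(o+X*n-e)/(n@d); q=e+t*d-o
    return (1000*np.array([-s_*q[0]+c*q[1],q[2]])).round(1)
for C in(.0137,.0127,.0147):
    print(C,"hole(60,90)",f(195,369,C-.006),"sign BL(80,30)",f(135,520,C-.006),"TL(80,150)",f(153,238,C-.006),"uprBL(75,12)",f(140,545,C),"uprBR(45,12)",f(200,512,C),"upr2(-45,12)",f(360,425,C))
E
```

```text
0.0137 hole(60,90) [60.5 89. ] sign BL(80,30) [87.1 34.4] TL(80,150) [ 85.4 153.8] uprBL(75,12) [77.7 15.6] uprBR(45,12) [46.9 16.7] upr2(-45,12) [-38.6  19.3]
0.0127 hole(60,90) [61.5 90. ] sign BL(80,30) [88.1 35.4] TL(80,150) [ 86.4 154.6] uprBL(75,12) [78.7 16.6] uprBR(45,12) [48.  17.7] upr2(-45,12) [-37.4  20.3]
0.0147 hole(60,90) [59.4 88.1] sign BL(80,30) [86.1 33.4] TL(80,150) [ 84.4 152.9] uprBL(75,12) [76.7 14.6] uprBR(45,12) [45.8 15.7] upr2(-45,12) [-39.7  18.3]
```

```bash
cat > fit.py <<'E'
from m import *
from scipy.optimize import minimize
def box(x,y,z): return np.array([[a,b,c] for a in x for b in y for c in z])
def ren(n,hulls,K=8):
    m=np.zeros((400*K,640*K),np.uint8)
    for P in hulls:
        q=(proj(n,P)+.5)*K; cv2.fillConvexPoly(m,cv2.convexHull(q.astype(np.float32)).astype(np.int32),255)
    return cv2.resize(m,(640,400),interpolation=cv2.INTER_AREA)/255.
def fit(cost,x0,st):
    x0=np.array(x0,float); S=np.vstack([x0]+[x0+np.eye(len(x0))[i]*st[i] for i in range(len(x0))])
    r=minimize(cost,x0,method="Nelder-Mead",options=dict(initial_simplex=S,maxiter=90,xatol=2e-4,fatol=1)); return r.x.round(4),round(r.fun,1)
def mask(im,lo,hi,roi):
    m=cv2.inRange(cv2.cvtColor(im,cv2.COLOR_BGR2HSV),lo,hi)>0; w=np.zeros_like(m); x,y,X,Y=roi; w[y:Y,x:X]=1; return m&w,w
E
python3 - <<'E'
from fit import *
b0=cv2.imread("pics/side0.png"); m,w=mask(b0,(6,150,70),(21,255,255),(370,160,430,230))
m=cv2.morphologyEx(m.astype(np.uint8),cv2.MORPH_OPEN,np.ones((2,2)))>0
B=[box((0,.02),(s*.06-.015,s*.06+.015),(.012,.112)) for s in(-1,1)]
m=cv2.morphologyEx(m.astype(np.uint8),cv2.MORPH_CLOSE,np.ones((3,3)))>0
print("orange px",m.sum(),fit(lambda p:np.abs(ren("side",[fr(p,b) for b in B])-m)[w].sum(),(.5135,-.2215,-.235),(.004,.004,.03)))
b=np.load("b.npy"); m,w=mask(b,(22,120,60),(34,255,255),(365,150,440,230))
w[:187,400:]=0; m=cv2.morphologyEx(m.astype(np.uint8),cv2.MORPH_CLOSE,np.ones((7,7)))>0
S=box((-.003,.003),(-.08,.08),(-.06,.06))
p0=arm.observe()["position"]
print("TCP",p0)
for yaw in(-.235,-.225):
  r=fit(lambda p:np.abs(ren("side",[fr((p[0],p[1],yaw),S+[0,0,p[2]])])-m)[w].sum(),(p0[0],p0[1],.09),(.004,.004,.003)); print("sign",yaw,r)
E
```

```text
orange px 656 (array([ 0.5097, -0.2203, -0.2304]), np.float64(96.5))
TCP [ 0.52257949 -0.22604929  0.09653516]
sign -0.235 (array([ 0.5238, -0.2255,  0.0907]), np.float64(37.1))
sign -0.225 (array([ 0.5243, -0.2246,  0.0911]), np.float64(31.9))
```

```bash
python3 - <<'E'
from fit import *
yv=np.array([.2328,.9725]); lat=lambda r:(r[0][:2]@yv*1000).round(1)
B=[box((0,.02),(s*.06-.015,s*.06+.015),(.012,.112)) for s in(-1,1)]
b0=cv2.imread("pics/side0.png"); a0=cv2.imread("pics/top0.png")
m,w=mask(b0,(8,170,90),(20,255,255),(370,160,430,230)); m=cv2.morphologyEx(m.astype(np.uint8),cv2.MORPH_CLOSE,np.ones((3,3)))>0
r=fit(lambda p:np.abs(ren("side",[fr(p,b) for b in B])-m)[w].sum(),(.5135,-.2215,-.235),(.004,.004,.03)); print("side upr",m.sum(),r,lat(r))
m,w=mask(a0,(8,80,50),(25,255,255),(368,220,440,250)); m=cv2.morphologyEx(m.astype(np.uint8),cv2.MORPH_CLOSE,np.ones((2,2)))>0
r=fit(lambda p:np.abs(ren("top",[fr(p,b) for b in B])-m)[w].sum(),(.5135,-.2215,-.235),(.004,.004,.03)); print("top upr",m.sum(),r,lat(r))
a=np.load("a.npy"); H=cv2.cvtColor(a,cv2.COLOR_BGR2HSV)
w=np.zeros((400,640),bool); w[215:236,368:396]=1
m=(cv2.inRange(H,(8,80,50),(34,255,255))>0)&w   # uprights + sign together, left end
print("\n".join("".join("#" if v else "." for v in row) for row in m[216:236,368:398]))
S=box((-.003,.003),(-.08,.08),(-.06,.06))
def sc(p): # p: face lateral y-offset of sign, face x, upright y offset
    o=np.array([.5135,-.2215]); 
    f=(*(o+p[1]*np.array([.9725,-.2328])+0*yv),-.235)
    return np.abs(ren("top",[fr(f,B[1]+[0,p[2],0]),fr(f,S+[-.003,p[0],.09])])-m)[w].sum()
print("rel top: sign y, face x, upr y",fit(sc,(0,.0137,0),(.004,.004,.003)))
E
```

```text
side upr 638 (array([ 0.5148, -0.2226, -0.2273]), np.float64(111.6)) -96.6
top upr 252 (array([ 0.5107, -0.2246, -0.2348]), np.float64(32.6)) -99.5
..............................
..............................
..............................
..............................
........#######...............
........###########...........
.......################.......
.......################.......
......#################.......
......#################.......
.....#################........
.....#################........
......################........
..........############........
...............############...
..................##########..
........................####..
..............................
..............................
..............................
rel top: sign y, face x, upr y (array([-0.0007,  0.0138, -0.0002]), np.float64(16.9))
```

Emit:
{"api": "jog_arm", "payload": {
  "commands": [
    {"translation": [1, 0, 0], "turn": [0, 0, 0]},
    {"translation": [2, 0, 0], "turn": [0, 0, 0]},
    {"translation": [2.5, 0, 0], "turn": [0, 0, 0]},
    {"translation": [2.5, 0, 0], "turn": [0, 0, 0]},
    {"translation": [2.5, 0, 0], "turn": [0, 0, 0]},
    {"translation": [2.5, 0, 0], "turn": [0, 0, 0]},
    {"translation": [2.5, 0, 0], "turn": [0, 0, 0]},
    {"translation": [2.5, 0, 0], "turn": [0, 0, 0]}
  ]
}}

```text
clock: 12.08
position: [0.5247, -0.2265, 0.0965]
ee_rot: [-3.12, 0.368, 0.005]
force: [-9.3, 2.4, 4.5]
width: 0.064
```

```bash
python3 - <<'E'
from fit import *
b=arm.get_image("side"); s=arm.observe(); print(s["force"],s["position"],s["width"]*92,s["clock"],np.hypot(*s["force"][:2]))
m,w=mask(b,(22,120,60),(34,255,255),(365,150,440,230))
w[:187,400:]=0; m=cv2.morphologyEx(m.astype(np.uint8),cv2.MORPH_CLOSE,np.ones((7,7)))>0
S=box((-.003,.003),(-.08,.08),(-.06,.06)); p0=s["position"]
print("sign",fit(lambda p:np.abs(ren("side",[fr((p[0],p[1],-.235),S+[0,0,p[2]])])-m)[w].sum(),(p0[0],p0[1],.09),(.004,.004,.003)))
z=[cv2.resize(i[yy:yy+70,x:x+90],None,fx=4,fy=4,interpolation=cv2.INTER_CUBIC) for i,x,yy in((b,355,155),(arm.get_image("top"),355,170))]
cv2.imwrite("pics/z8.png",np.hstack(z))
E
```

```text
[-9.80408032  2.35583764  4.4683667 ] [ 0.52464962 -0.22652423  0.09647559] 5.508826605600229 12.1333 10.083152375662797
sign (array([ 0.5258, -0.2248,  0.0912]), np.float64(42.7))
```

View pics/z8.png

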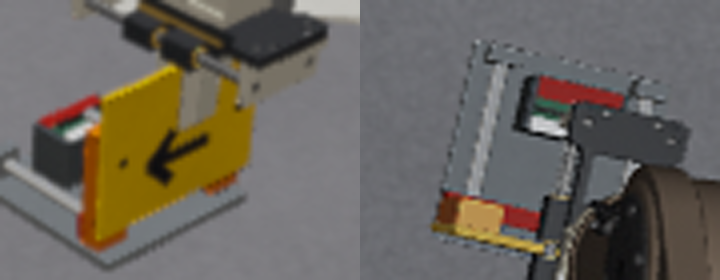

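Emit:
{"api": "jog_arm", "payload": {
  "commands": [
    {"translation": [0, 0, 0], "turn": [0, 0, 0]},
    {"translation": [0, 0, 0], "turn": [0, 0, 0]},
    {"translation": [0, 0, 0], "turn": [0, 0, 0]},
    {"translation": [0, 0, 0], "turn": [0, 0, 0]},
    {"translation": [0, 0, 0], "turn": [0, 0, 0]},
    {"translation": [0, 0, 0], "turn": [0, 0, 0]},
    {"translation": [0, 0, 0], "turn": [0, 0, 0]},
    {"translation": [0, 0, 0], "turn": [0, 0, 0]},
    {"translation": [0, 0, 0], "turn": [0, 0, 0]},
    {"translation": [0, 0, 0], "turn": [0, 0, 0]}
  ]
}}

```text
clock: 13.02
position: [0.5246, -0.2265, 0.0965]
ee_rot: [-3.12, 0.369, 0.005]
force: [-9.5, 2.4, 4.1]
width: 0.062
```

```bash
python3 - <<'E'
from cell import arm
s=arm.observe(); print(s["force"],s["position"],s["width"]*92,s["clock"])
if 8<-s["force"][0]<12: print(arm.sign_off())
E
```

```text
[-9.53894363  2.36393503  4.0945164 ] [ 0.52463057 -0.2265374   0.09647056] 5.7238229291140055 13.0167
the job is handed in; nothing more can be done
None
```

I gripped the yellow sign by its top edge, lifted it straight out of the rack, and pressed it upright against the two orange uprights. I handed the job in at 13 s, still gripping and pressing.

- **Push:** about 9.8 N, steady for the last second, so the uprights are pushed back about 16–17 mm, inside the green range and well short of the 35 mm end stop. I took this from the force reading; the pointer itself was too small to read in the final picture.
- **Sign position:** the grip held about 6 mm of opening. The camera fits put the sign's centre at about 91 mm height, level with the holes, and sideways about 0–3 mm from the uprights' middle.
- **Disagreement:** an estimate from corners read by eye suggested the sign was 2–3 mm off to the left. The fits showed it centred or slightly off the other way, so I did not shift it again.
- **Unexplained force:** about 4 N upward on the tool while pressing. I put it down to friction at the uprights and left it.
- **Other objects:** I did not touch the tin, calculator or pen cup. The gripper straddled only the yellow sign, and the blue sign was still in its slot in the picture after the lift.

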